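# Clamp the circuit board with the spacer that fits

## Task

Of the four look-alike spacers under the light bar, take the one whose height just fills the space between the bare square on the circuit board and the pad of the clamp when its arm is level, and stand it upright in the middle of that square while the clamp is still open. Then swing the clamp arm over so that it rests level on the spacer. Leave the other spacers and everything else where they are.

Things in the scene. Friction and masses are not known exactly. Their poses are not given: they have to be found in the camera images.
- spacer_22: plain round aluminium spacer, 18 mm in diameter, 22 mm tall, with a dark bore mark in its top; stands upright on the lamp stand's base. Origin: centre of its underside; z up its axis.
- spacer_30: plain round aluminium spacer, 18 mm in diameter, 30 mm tall, with a dark bore mark in its top; stands upright on the lamp stand's base. Origin: centre of its underside; z up its axis.
- spacer_38: plain round aluminium spacer, 18 mm in diameter, 38 mm tall, with a dark bore mark in its top; stands upright on the lamp stand's base. Origin: centre of its underside; z up its axis.
- spacer_46: plain round aluminium spacer, 18 mm in diameter, 46 mm tall, with a dark bore mark in its top; stands upright on the lamp stand's base. Origin: centre of its underside; z up its axis.
- stand: fixed lamp stand: white base 110 x 340 x 6 mm; the spacers stand in a row along its y at about x = -10 mm, 60 mm apart, in any order. A light bar runs along y above and just behind the row (x 0 to 32, z 115 to 137 mm, a 14 mm post at each end, y = +-155): it blocks a gripper coming straight down; lean it back to the stand's -x. Origin: centre of the underside; x away from the robot.
- nest: fixed board nest: dark steel plate 220 x 170 x 10 mm with a green circuit board on it (top 12 mm above the table, low chips up to 4 mm), and at its far (+x) end the bracket of a hold-down clamp. Origin: centre of the underside; x points away from the robot.
- spot (a point): centre of the bare brass-coloured 28 mm square on the circuit board, at the board's top face (12 mm above the table); the place for the spacer, 70 mm before the clamp's hinge. Axes as the nest.
- clamp (a joint): angle of the clamp arm: 0 = level, pointing to the nest's -x, with the rubber pad's face 38 mm above the spot; about 1.57 = upright (open); range -0.25 to 1.9. Past upright it stays open, below about 1.1 it sinks under its own weight (0.25 kg) and rests on what is under it.
- clamp_grip (a point): middle of the black cross-grip at the end of the clamp arm: a cylinder 20 mm in diameter, 22 mm long along the hinge axis, so 22 mm between the fingers; 118 mm from the hinge. The arm between is a bar 14 mm wide and 10 mm thick.
- clamp_hinge (a point): point on the clamp's hinge axis, 60 mm above the table, in the arm's mid-plane; the hinge axis is the nest's y. Axes as the nest. The bracket reaches 70 mm above the table.
- nut: loose brass nut, 18 mm across, 8 mm tall, lying on the lamp stand behind the spacers; leave alone. Origin: centre of its underside.
- jar: amber flux jar, 28 mm across, 40 mm tall, standing on a far corner of the nest; leave alone. Origin: centre of its underside.
- screwdriver: screwdriver, 150 mm long, lying on the table near the robot; leave alone.
- spool: steel wire spool, 60 mm across, 40 mm tall, on the table; leave alone. Origin: centre of its underside.
- brush: small brush, 140 mm long, lying on the table; leave alone.
- offcut: green circuit board offcut 50 x 80 x 4 mm, lying on the table; leave alone. Origin: centre of its underside.

How it is judged:
By the outcome, as a careful person would: the job done as asked, in the order asked, and still so for the second after the job is handed in, with the robot touching nothing.
It also fails if it takes over 56 s, if anything falls off the work surface, if the arm or the gripper's body presses on something with over 40 N, if the wrist force passes 120 N, or if a joint passes its speed limit or range.

## Robot

A 6-joint arm with a two-finger parallel gripper is mounted at the origin on the work surface. World frame = base frame: x ahead of the robot, y to its left, z up, the work surface at z = 0. Lengths are in m, angles in rad, forces in N, time in s.
With the tool pointing down it reaches from about 0.35 to 0.775 m from the base axis. Payload 5.5 kg.
Tool frame: the origin (TCP) lies on the centre line of the jaws, within the pads' length; the fingertips stand 11 mm ahead of it and the grasp point (between the pads) lies 8 mm behind it; z points along the fingers, y is the line along which they close (so a half turn about z gives the same grasp; the last joint's range is limited). The gripper opens to 85 mm and grips with 20 to 120 N. Pads are 22 mm wide; open, the fingers measure 114 mm over their backs; the gripper's body (76 mm by 85 mm) begins 54 mm behind the grasp point. The pads swing forward as they close: fully open they stand 13 mm farther back than shut.
Start: joints at [1.039, 0.313, 0.046, 1.304, 0, 1.431], TCP at [0.22, 0.531, 0.242] pointing down, gripper open.
Joint ranges: [-2.76, 2.76], [-0.86, 1.69], [-1.03, 1.26], [-2.2, 2.34], [-1.47, 1.5], [-3.14, 3.14]. Speed limits (rad/s): [2.57, 2.57, 3.14, 3.14, 3.14, 3.14].

## Interface

Orientations are given as a unit quaternion [w, x, y, z].
In Python, from workcell import env, viewer, order, models gives the robot as it stands.
- The arm moves only by the tool drive_tool, never from a script. Its argument "series" is a list that holds one entry, the list of rows, each a list of 6 numbers: the shift along the tool's x, y, z each as a share of 120 mm, from -1 to 1, then the turn, a rotation vector about the tool's x, y, z each as a share of 180 degrees, from -1 to 1. A call has 1 to 20 rows; each row shifts and turns the commanded pose from where the row before left it, along the tool's axes as they then stand; what a row does not reach is not made up. A row lasts 1/8 s, in which the tool goes at most 62.5 mm and 10.7 degrees, less where a joint would pass 70% of its speed; a pose out of reach is approached as far as the arm can. A call with a number of a shift or a turn outside -1 to 1 is refused whole. A call with a gripper value outside its range is refused whole. "jaw" is the opening, from -1 (shut) to 1 (fully open), set as the call begins (left out, the last holds). The fingers move at their own pace and stop on an object; "grip_force" is the grip in N (left out, the last holds). Time passes only in rows, so rows that do not move let the fingers close. It gives the time, the measured TCP pose, the force, the opening and the grip force at its end, in the units of the state.
- env.get_state(): the state, without advancing time (a new reading comes with each control period).
- viewer.read_camera(name): name is "scene" or "top"; returns the picture (384x512x3 uint8, red, green, blue); there is no depth.
- viewer.camera_info(name): a dict with "intrinsics" (3x3 intrinsics, pixels), "R" (3x3) and "t" (3): a world point X has camera coordinates R X + t. Camera axes: x right, y down, z forward; pixel columns grow to the right and rows downward; lengths in m; the calibration is good to about 2 mm. A picture is of the moment at which its call begins. camera_info takes no time and is no camera call.
- order.hand_in(): hands the job in; it is judged then, once.
Trained networks look in the newest picture that a camera, given by its name, has taken for a name from the list of things; names that differ only in an ending like _2 or _b are one class to them, and where a whole thing is asked for, a point or a joint stands for the part that bears it (a point fixed in the world has none). Each returns a list of dicts, best first, with "score" (0 to 1); they miss things now and then, are a little off and sometimes report something else, mostly with a low value. They report only what shows in the picture. A call takes as long as a camera call.
- models.silhouettes(label, camera): "region" (384x512 bool, what is visible of it) and "location" ([column, row] in pixels, amid what is visible of it).
The state is a dict: "clock": time; "joint_pos": joint angles; "qvel": joint speeds; "tau": joint torques, N m; "tcp_pos": TCP position; "orientation": TCP orientation; "wrist_force": force on the tool from outside, world axes, zero at the start; "ft_torque": the same for the moment, N m; "finger_gap": finger opening in m; "grip_force": force on a finger pad.
Only numpy, scipy, OpenCV 4.12 (cv2) and the standard library are available. Lean on these libraries where they do the work, as an engineer would, in place of code of your own. Each camera call takes 0.05 s, during which the arm holds its last target. There are 200 camera calls.

## Working session

There is one attempt and no reset: what is moved stays moved. The work goes in short steps, Python scripts to look and compute and a tool call to move; the robot and the scene stay as the last step left them, time stands still between calls to the robot, and variables do not carry over. Pictures are saved under pics/ and viewed, at most 10 in all, crops included, and the job is handed in when it is done.

Besides the shell and the picture viewer there is one more tool, called after ">>>" by a JSON object that holds its "api" and its "payload", one argument or row to a line. drive_tool: Moves the arm, as the interface text tells. Its arguments: {"type":"object","properties":{"series":{"type":"array"},"jaw":{"type":"number"},"grip_force":{"type":"number"}},"required":["series"]}

```bash
ls; mkdir -p pics
python3 - <<'E'
from workcell import env,viewer,order,models
import cv2,numpy as np
s=env.get_state();print(s)
for c in("scene","top"):
    im=viewer.read_camera(c);cv2.imwrite(f"pics/{c}0.png",im[:,:,::-1])
    i=viewer.camera_info(c);print(c,i)
    for n in["spacer_22","stand","nest","spot","clamp","clamp_grip","clamp_hinge","nut","jar"]:
        try:
            print(n,[(round(d["score"],2),np.round(d["location"],1).tolist(),int(d["region"].sum())) for d in models.silhouettes(n,c)][:6])
        except Exception as e: print(n,e)
E
```

```text
pics
{'clock': 0.0, 'joint_pos': array([ 1.03932495e+00,  3.14004143e-01,  4.49547848e-02,  1.30358489e+00,
       -2.07330096e-05,  1.43122024e+00]), 'qvel': array([-1.30835358e-03, -6.57678278e-05,  8.38099440e-04,  5.19841483e-04,
        4.64303210e-04,  7.09396826e-04]), 'tau': array([-2.72977588e-03, -4.80629396e+01,  2.98530596e+01,  1.94814656e-02,
       -2.09617524e-04, -3.31734896e-05]), 'tcp_pos': array([0.21936327, 0.53097391, 0.24139682]), 'orientation': array([-2.92791883e-04,  1.94696042e-01,  9.80863195e-01, -8.71130587e-04]), 'wrist_force': array([-0.60512561,  0.66053084,  0.25674215]), 'ft_torque': array([-0.01169758,  0.00238456, -0.01197727]), 'grip_force': 0.0, 'finger_gap': 0.08549960309337785}
scene {'intrinsics': array([[376.97254735,   0.        , 254.86628457],
       [  0.        , 376.97254735, 190.29762007],
       [  0.        ,   0.        ,   1.        ]]), 'R': array([[ 0.10662247,  0.99425095, -0.00983322],
       [ 0.55911505, -0.06813097, -0.82628598],
       [-0.82220557,  0.08260275, -0.56316497]]), 't': array([-0.05808715, -0.26119867,  1.5985
[... 526 characters left out ...]
cs': array([[414.47842739,   0.        , 255.65134659],
       [  0.        , 414.47842739, 188.26447725],
       [  0.        ,   0.        ,   1.        ]]), 'R': array([[-0.02360654, -0.99969844, -0.00676479],
       [-0.98037662,  0.02447393, -0.19560856],
       [ 0.19571513,  0.0020144 , -0.98065872]]), 't': array([0.01938205, 0.56101306, 1.21929467])}
spacer_22 [(0.52, [322.7, 185.1], 27), (0.44, [346.7, 189.1], 46), (0.44, [261.4, 128.4], 380)]
stand [(0.74, [321.6, 181.1], 4115)]
nest [(0.58, [197.0, 188.6], 3434)]
spot [(0.94, [194.4, 186.5], 3508)]
clamp []
clamp_grip [(0.57, [188.6, 156.4], 120)]
clamp_hinge [(0.84, [197.7, 189.4], 3509)]
nut []
jar [(0.47, [197.8, 188.4], 3585)]
```

View pics/scene0.png

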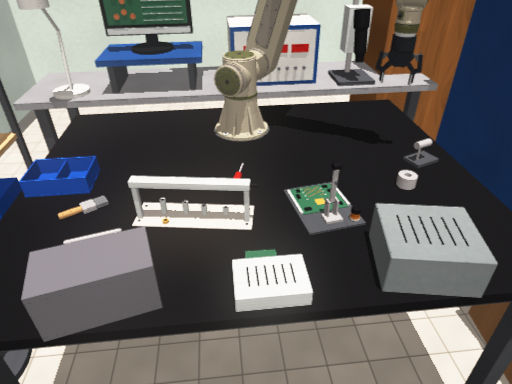

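View pics/top0.png

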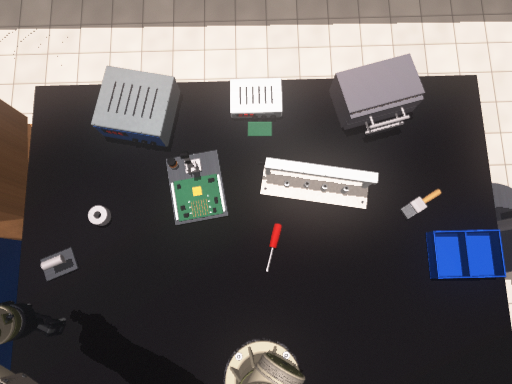

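The scene view shows the stand around (193,208), with four spacers in a row under the bar, and the nest around (322,205) with its clamp upright. The top view has the brass square near (197,191) and the spacers along row ~187. I'll zoom in next.

Run:
```python
import cv2,numpy as np
s=cv2.imread("pics/scene0.png");t=cv2.imread("pics/top0.png")
up=lambda a,w,h:cv2.resize(a,(w,h),interpolation=cv2.INTER_CUBIC)
a=up(s[170:235,128:261],798,390)   # x6
b=up(t[155:210,258:382],744,330)
cv2.imwrite("pics/z1.png",a)
b=up(t[150:225,160:235],375,375) #x5
c=up(s[155:235,280:365],425,400) #x5
d=np.zeros((580,800,3),np.uint8);d[:375,:375]=b;d[:400,375:]=c
cv2.imwrite("pics/z2.png",d[:400])
cv2.imwrite("pics/z3.png",up(t[155:210,258:382],744,330))
```

```text
(no output)
```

View pics/z1.png

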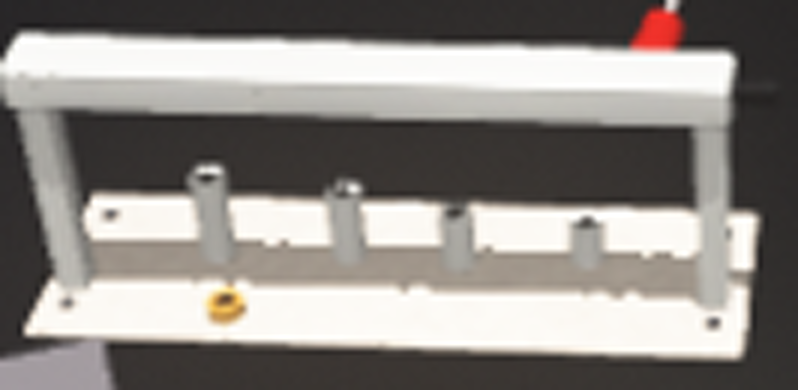

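View pics/z2.png

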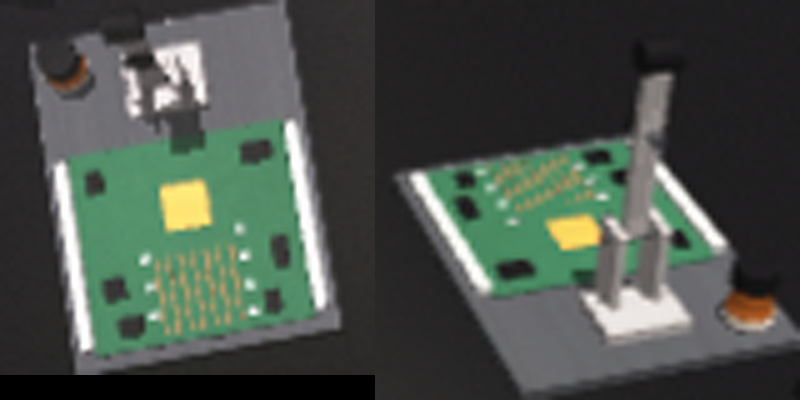

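View pics/z3.png

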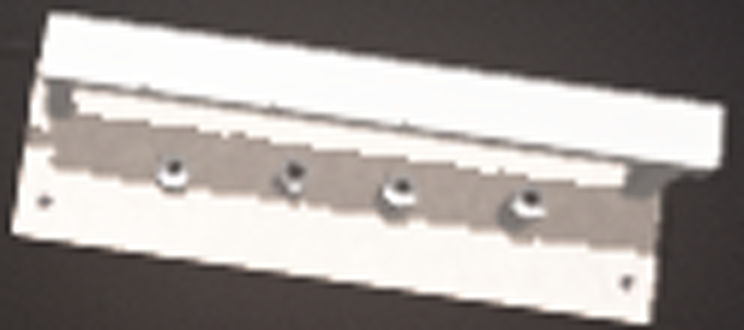

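The tallest-to-shortest order in the scene view runs left to right (46, 38, 30, 22). So spacer_38 is second from the left in scene (bore ≈(185.4,200.9)) and second from the right in top (bore ≈(324.8,185.4)). The clamp is upright, with its grip at about scene (336,166) and top (185,155).

```bash
cat > h.py <<'E'
import numpy as np
from workcell import env,viewer,order,models
from scipy.optimize import least_squares
from scipy.spatial.transform import Rotation as Rn
I={c:viewer.camera_info(c) for c in("scene","top")}
def pj(c,X):
    p=I[c]["R"]@np.asarray(X)+I[c]["t"];q=I[c]["intrinsics"]@p;return q[:2]/q[2]
def tri(obs):
    return least_squares(lambda X:np.concatenate([pj(c,X)-p for c,p in obs.items()]),[.5,0,.05])
def z(p,s,o): return (np.array(p)+.5)/s-.5+np.array(o)
def fit(obs,n,x0): # obs: (cam,pix,fn(params)->local xyz)
    def loc(P,l): c,s=np.cos(P[2]),np.sin(P[2]);return [P[0]+c*l[0]-s*l[1],P[1]+s*l[0]+c*l[1],l[2]]
    r=least_squares(lambda P:np.concatenate([pj(c,loc(P,f(P)))-p for c,p,f in obs]),x0,loss="soft_l1")
    return r.x,np.round(r.fun.reshape(-1,2),1),loc
E
python3 - <<'E'
from h import *
S=lambda p:z(p,6,(128,170)); T=lambda p:z(p,6,(258,155)); NT=lambda p:z(p,5,(160,150)); NS=lambda p:z((p[0]-375,p[1]),5,(280,155))
tops={46:((207,177),(530,199)),38:((347,188),(403,187)),30:((456,212),(295,172)),22:((587,224),(174,167))}
for k,(a,b) in tops.items():
    r=tri({"scene":S(a),"top":T(b)});print(k,r.x.round(4),r.fun.round(2))
C=lambda *l:(lambda P:l)
o=[("scene",S((90,195)),C(-.055,-.17,.006)),("scene",S((758,213)),C(-.055,.17,.006)),("scene",S((745,357)),C(.055,.17,.006)),("scene",S((25,333)),C(.055,-.17,.006)),
("top",T((12,235)),C(-.055,.17,.006)),("top",T((650,325)),C(-.055,-.17,.006))]
for i,(k,(a,b)) in enumerate(tops.items()):
    y=-.09+.06*i
    for c,p in(("scene",S(a)),("top",T(b))): o.append((c,p,C(-.01,y,.006+k/1000)))
P,f,loc=fit(o,0,[.6,0,0]);print("stand",P.round(4));print(f.tolist())
for i in range(4): print(np.round(loc(P,(-.01,-.09+.06*i,.006)),4))
o=[("top",NT((285,0)),C(.11,-.085,.01)),("top",NT((340,325)),C(-.11,-.085,.01)),("top",NT((30,43)),C(.11,.085,.01)),
("scene",NS((395,177)),C(-.11,-.085,.01)),("scene",NS((525,393)),C(.11,-.085,.01)),
("top",NT((186.5,206)),lambda P:(P[3],P[4],.012)),("scene",NS((575.5,232)),lambda P:(P[3],P[4],.012)),
("scene",NS((657,55)),lambda P:(P[3]+.07-.118*np.cos(P[5]),P[4],.06+.118*np.sin(P[5]))),
("top",NT((125,25)),lambda P:(P[3]+.07-.118*np.cos(P[5]),P[4],.06+.118*np.sin(P[5])))]
P,f,loc=fit(o,0,[.6,.15,0,0,0,1.6]);print("nest",P.round(4));print(f.tolist())
print("spot",np.round(loc(P,(P[3],P[4],.012)),4),"hinge",np.round(loc(P,(P[3]+.07,P[4],.06)),4))
print("grip",np.round(loc(P,o[-1][2](P)),4), tri({"scene":NS((657,55)),"top":NT((125,25))}).x)
print("spot tri",tri({"scene":NS((575.5,232)),"top":NT((186.5,206))}).x)
E
```

```text
46 [ 0.5566 -0.2712  0.0522] [-0.29 -0.03 -0.31  0.03]
38 [ 0.5656 -0.2059  0.0466] [-0.74 -0.05 -0.79  0.05]
30 [ 0.5772 -0.1533  0.0359] [-0.32 -0.01 -0.34  0.01]
22 [ 0.5833 -0.0909  0.0276] [-0.33 -0.   -0.36 -0.  ]
stand [ 0.5805 -0.1819 -0.1623]
[[0.3, -0.1], [-0.5, -0.3], [-0.6, -0.8], [-0.6, -0.2], [-0.3, -0.2], [-0.1, -0.7], [0.5, -0.1], [-1.0, 0.2], [-2.0, 0.8], [0.4, 0.1], [0.6, -0.4], [-1.2, 0.6], [-0.5, 0.3], [-0.2, -0.6]]
[ 0.5561 -0.2691  0.006 ]
[ 0.5658 -0.2099  0.006 ]
[ 0.5755 -0.1507  0.006 ]
[ 0.5852 -0.0915  0.006 ]
nest [ 5.8290e-01  1.9750e-01  1.5650e-01 -1.6500e-02 -1.2000e-03  1.5973e+00]
[[-0.3, -0.9], [-0.1, 0.2], [-1.1, -0.4], [-0.6, -0.8], [-0.7, -0.3], [-0.3, -0.1], [-0.5, 0.1], [-0.3, -0.0], [-0.5, -0.1]]
spot [0.5668 0.1938 0.012 ] hinge [0.636  0.2047 0.06  ]
grip [0.639  0.2052 0.178 ] [0.63912209 0.20493288 0.17777397]
spot tri [0.56671202 0.19416613 0.01195435]
```

```bash
cat >> h.py <<'E'
def Rt(psi,phi):
    s,c=np.sin(phi),np.cos(phi);zz=np.array([s*np.cos(psi),s*np.sin(psi),-c]);y=np.array([-np.sin(psi),np.cos(psi),0]);return np.c_[np.cross(y,zz),y,zz]
def cur():
    s=env.get_state();q=s["orientation"];return s,np.array(s["tcp_pos"]),Rn.from_quat([q[1],q[2],q[3],q[0]]).as_matrix()
def go(p,R):
    "shift first (current axes) in shares, then turn in shares; and shift if turn goes first"
    s,p0,R0=cur();w=Rn.from_matrix(R0.T@R).as_rotvec()/np.pi
    print("t",s["clock"],"p",p0.round(4),"F",np.round(s["wrist_force"],1),"gap",round(s["finger_gap"],4),"grip",round(s["grip_force"],1))
    print("shift now",(R0.T@(p-p0)/.12).round(3),"turn",w.round(4),"| shift after turn",(R.T@(p-p0)/.12).round(3))
PH=np.radians(42)
E
python3 - <<'E'
from h import *
R=Rt(-.162,PH);g=np.array([.5655,-.206,.034]);tcp=g+.008*R[:,2]
print(R.round(3),tcp.round(4)); go(tcp-.12*R[:,2],R)
E
```

```text
[[-0.733  0.161  0.66 ]
 [ 0.12   0.987 -0.108]
 [-0.669  0.    -0.743]] [ 0.5708 -0.2069  0.0281]
t 1.0 p [0.2196 0.5315 0.2423] F [ 0.5 -0.5  0.3] gap 0.0853 grip 0.0
shift now [-4.403 -4.722  1.042] turn [-0.0268 -0.2323 -0.0698] | shift after turn [-1.689 -5.6    2.924]
```

>>> {"api": "drive_tool", "payload": {
  "series": [
    [[0,0,0,-0.0045,-0.0387,-0.0116],[0,0,0,-0.0045,-0.0387,-0.0116],[0,0,0,-0.0045,-0.0387,-0.0116],[0,0,0,-0.0045,-0.0387,-0.0116],[0,0,0,-0.0045,-0.0387,-0.0116],[0,0,0,-0.0045,-0.0387,-0.0116],[0,0,0,0,0,0]]
  ],
  "jaw": 0.06
}}

```text
clock: 1.88
tcp_pos: [0.2179, 0.531, 0.2406]
orientation: [0.356, 0.074, 0.931, -0.03]
wrist_force: [-0.5, 1.1, 0.0]
finger_gap: 0.0454
grip_force: 0.0
```

>>> {"api": "drive_tool", "payload": {
  "series": [
    [[-0.094,-0.311,0.162,0,0,0],[-0.094,-0.311,0.162,0,0,0],[-0.094,-0.311,0.162,0,0,0],[-0.094,-0.311,0.162,0,0,0],[-0.094,-0.311,0.162,0,0,0],[-0.094,-0.311,0.162,0,0,0],[-0.094,-0.311,0.162,0,0,0],[-0.094,-0.311,0.162,0,0,0],[-0.094,-0.311,0.162,0,0,0],[-0.094,-0.311,0.162,0,0,0],[-0.094,-0.311,0.162,0,0,0],[-0.094,-0.311,0.162,0,0,0],[-0.094,-0.311,0.162,0,0,0],[-0.094,-0.311,0.162,0,0,0],[-0.094,-0.311,0.162,0,0,0],[-0.094,-0.311,0.162,0,0,0],[-0.094,-0.311,0.162,0,0,0],[-0.094,-0.311,0.162,0,0,0],[0,0,0,0,0,0]]
  ]
}}

```text
clock: 4.25
tcp_pos: [0.5031, -0.1838, 0.1555]
orientation: [0.337, 0.082, 0.937, -0.037]
wrist_force: [-0.6, -0.4, 0.9]
finger_gap: 0.0455
grip_force: 0.0
```

Run:
```python
from h import *
R=Rt(-.162,PH);g=np.array([.5655,-.206,.034]);tcp=g+.008*R[:,2]
go(tcp-.12*R[:,2],R);go(tcp,R)
```

```text
t 4.25 p [ 0.5031 -0.1838  0.1555] F [-0.6 -0.4  0.9] gap 0.0455 grip 0.0
shift now [ 0.266 -0.096  0.196] turn [-0.0069 -0.0133 -0.0015] | shift after turn [ 0.274 -0.099  0.182]
t 4.25 p [ 0.5031 -0.1838  0.1555] F [-0.6 -0.4  0.9] gap 0.0455 grip 0.0
shift now [ 0.224 -0.074  1.195] turn [-0.0069 -0.0133 -0.0015] | shift after turn [ 0.274 -0.099  1.182]
```

>>> {"api": "drive_tool", "payload": {
  "series": [
    [[0.133,-0.048,0.098,-0.0035,-0.0067,-0.0007],[0.133,-0.048,0.098,-0.0035,-0.0067,-0.0007],[0,0,0,0,0,0]]
  ]
}}

```text
clock: 4.62
tcp_pos: [0.4916, -0.1911, 0.1171]
orientation: [0.356, 0.074, 0.931, -0.027]
wrist_force: [0.3, -0.2, -0.6]
finger_gap: 0.0449
grip_force: 0.0
```

Run:
```python
from h import *
R=Rt(-.162,PH);g=np.array([.5655,-.206,.034]);tcp=g+.008*R[:,2]
go(tcp-.05*R[:,2],R)
```

```text
t 4.625 p [ 0.4916 -0.1911  0.1171] F [ 0.3 -0.2 -0.6] gap 0.0449 grip 0.0
shift now [-0.005 -0.026  0.585] turn [ 0.0013 -0.0012  0.0006] | shift after turn [-0.003 -0.023  0.585]
```

>>> {"api": "drive_tool", "payload": {
  "series": [
    [[0,-0.013,0.29,0,0,0],[0,-0.013,0.29,0,0,0],[0,0,0,0,0,0]]
  ]
}}

```text
clock: 5.0
tcp_pos: [0.537, -0.1996, 0.0633]
orientation: [0.354, 0.073, 0.932, -0.026]
wrist_force: [-0.8, -0.1, -0.2]
finger_gap: 0.0454
grip_force: 0.0
```

Run:
```python
from h import *
import cv2
R=Rt(-.162,PH);g=np.array([.5655,-.206,.034]);tcp=g+.008*R[:,2]
go(tcp,R)
_,p0,R0=cur();tip=p0+.011*R0[:,2]
up=lambda a,w,h:cv2.resize(a,(w,h),interpolation=cv2.INTER_CUBIC)
s=viewer.read_camera("scene")[:,:,::-1];t=viewer.read_camera("top")[:,:,::-1]
print("tip",pj("scene",tip),pj("top",tip))
cv2.imwrite("pics/a1.png",np.vstack([up(s[165:225,135:255],720,360),up(t[165:205,270:390],720,240)]))
```

```text
t 5.0 p [ 0.537  -0.1996  0.0633] F [-0.8 -0.1 -0.2] gap 0.0454 grip 0.0
shift now [-0.02  -0.017  0.411] turn [ 0.0022 -0.0023  0.0009] | shift after turn [-0.017 -0.015  0.411]
tip [186.50544955 194.11998191] [323.06109887 192.11798721]
```

View pics/a1.png

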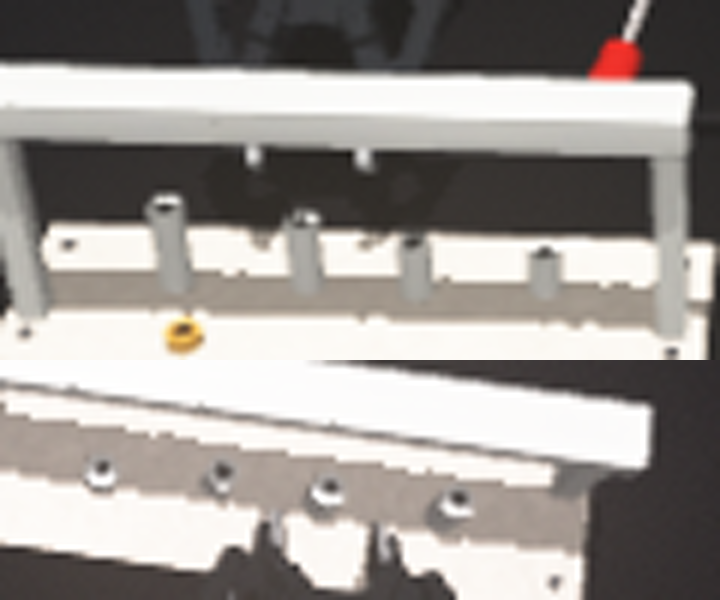

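The pads straddle the target in both views: scene at columns 253 and 363 around the spacer at 307, top at 280 and 385 around 327. I'll advance and close.

>>> {"api": "drive_tool", "payload": {
  "series": [
    [[-0.007,-0.003,0.137,0,0,0],[-0.007,-0.003,0.137,0,0,0],[-0.006,-0.003,0.137,0,0,0],[0,0,0,0,0,0]]
  ]
}}

```text
clock: 5.6
tcp_pos: [0.5712, -0.2072, 0.0308]
orientation: [0.356, 0.073, 0.931, -0.028]
wrist_force: [0.6, 0.6, 0.0]
finger_gap: 0.0454
grip_force: 0.0
```

Run:
```python
from h import *
import cv2
R=Rt(-.162,PH);g=np.array([.5655,-.206,.034]);tcp=g+.008*R[:,2]
go(tcp,R)
```

```text
t 5.6 p [ 0.5712 -0.2072  0.0308] F [0.6 0.6 0. ] gap 0.0454 grip 0.0
shift now [0.018 0.002 0.014] turn [ 0.0014 -0.001   0.0012] | shift after turn [0.018 0.002 0.014]
```

>>> {"api": "drive_tool", "payload": {
  "series": [
    [[0.015,0,0.01,0,0,0],[0,0,0,0,0,0],[0,0,0,0,0,0],[0,0,0,0,0,0],[0,0,0,0,0,0],[0,0,0,0,0,0]]
  ],
  "jaw": -1,
  "grip_force": 40
}}

```text
clock: 6.35
tcp_pos: [0.5706, -0.2072, 0.0284]
orientation: [0.356, 0.073, 0.931, -0.028]
wrist_force: [-5.7, 1.8, 6.8]
finger_gap: 0.0168
grip_force: 39.6
```

Run:
```python
from h import *
s,p0,R0=cur();np.savez("g.npz",p=p0,R=R0);print(p0,s["finger_gap"],s["grip_force"],s["wrist_force"])
# lift 40mm up plus 40mm back
print(R0.T@np.array([0,0,1]),R0[:,2])
```

```text
[ 0.57055908 -0.20721485  0.02844847] 0.016811351923590893 39.61783289909363 [-5.74027909  1.84386841  6.83953513]
[-0.66700543  0.0008104  -0.74505241] [ 0.65893166 -0.10346968 -0.74505241]
```

>>> {"api": "drive_tool", "payload": {
  "series": [
    [[-0.02,0,-0.06,0,0,0],[0,0,-0.14,0,0,0],[0,0,-0.3,0,0,0],[0,0,-0.35,0,0,0],[0,0,-0.35,0,0,0],[0,0,0,0,0,0]]
  ]
}}

```text
clock: 7.1
tcp_pos: [0.4772, -0.1932, 0.1397]
orientation: [0.357, 0.073, 0.931, -0.029]
wrist_force: [-0.0, -0.2, -0.6]
finger_gap: 0.0171
grip_force: 39.1
```

Run:
```python
from h import *
import cv2
# target tool pose at the spot: same relation (tcp - spacer base), rotated by yaw change
d=np.load("g.npz");base=np.array([.5655,-.206,.006]);dy=.1565+.162
Y=Rn.from_euler("z",dy).as_matrix()
R=Y@d["R"];tcp=np.array([.5668,.194,.012])+Y@(d["p"]-base);print(tcp)
np.savez("pl.npz",p=tcp,R=R)
go(tcp+[0,0,.07],R)
up=lambda a,w,h:cv2.resize(a,(w,h),interpolation=cv2.INTER_CUBIC)
s=viewer.read_camera("scene")[:,:,::-1];t=viewer.read_camera("top")[:,:,::-1]
_,p0,R0=cur();gp=p0-.008*R0[:,2];print("gp",pj("scene",gp),pj("top",gp))
cv2.imwrite("pics/a2.png",np.vstack([up(s[145:215,135:255],720,420),up(t[170:230,270:390],720,360)])[:, :][:780])
im=np.hstack([up(s[140:220,150:230],400,400),up(t[165:245,280:360],400,400)]);cv2.imwrite("pics/a2.png",im)
```

```text
[0.57198506 0.19443046 0.03444847]
t 7.1 p [ 0.4772 -0.1932  0.1397] F [-0.  -0.2 -0.6] gap 0.0171 grip 39.1
shift now [-0.009  3.315  0.395] turn [-0.0687  0.0009 -0.0752] | shift after turn [-0.771  3.061  1.088]
gp [187.06244498 155.60843088] [326.26653445 211.29081375]
```

View pics/a2.png

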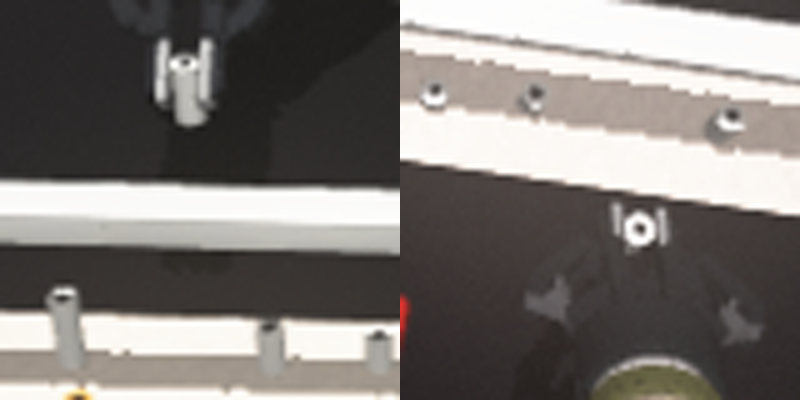

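The spacer is held upright between the pads: scene bore ≈(186.6,152), top bore ≈(327.4,210.4). The other three haven't moved.

>>> {"api": "drive_tool", "payload": {
  "series": [
    [[0,0.2,0,0,0,0],[0,0.31,0,0,0,0],[0,0.31,0,0,0,0],[0,0.31,0,0,0,0],[0,0.31,0,0,0,0],[0,0.31,0,0,0,0],[0,0.31,0,0,0,0],[0,0.31,0,0,0,0],[0,0.31,0,0,0,0],[0,0.31,0.1,0,0,0],[0,0.2,0.1,0,0,0],[0,0.125,0.1,0,0,0],[0,0,0,-0.023,0,-0.025],[0,0,0,-0.023,0,-0.025],[0,0,0,-0.023,0,-0.025],[0,0,0,0,0,0]]
  ]
}}

```text
clock: 9.2
tcp_pos: [0.5703, 0.1923, 0.1183]
orientation: [0.347, -0.074, 0.934, 0.035]
wrist_force: [0.3, -0.3, -0.2]
finger_gap: 0.0163
grip_force: 39.2
```

Run:
```python
from h import *
import cv2
X=tri({"scene":(186.6,152),"top":(327.4,210.4)});print("top@a2",X.x,X.fun, X.x-np.array([.4772,-.1932,.1397]))
g=np.load("g.npz");print("expected", np.array([.5655,-.206,.044])-g["p"])
d=np.load("pl.npz");go(d["p"]+[0,0,.03],d["R"])
```

```text
top@a2 [ 0.47315464 -0.19284959  0.15596833] [-0.22611623 -0.01552688 -0.21621037  0.01472018] [-0.00404536  0.00035041  0.01626833]
expected [-0.00505908  0.00121485  0.01555153]
t 9.2 p [0.5703 0.1923 0.1183] F [ 0.3 -0.3 -0.2] gap 0.0163 grip 39.2
shift now [0.281 0.009 0.351] turn [ 0.0032 -0.0055 -0.0023] | shift after turn [0.287 0.015 0.346]
```

>>> {"api": "drive_tool", "payload": {
  "series": [
    [[0.1,0.003,0.117,0.001,-0.0018,-0.0007],[0.09,0.003,0.117,0.001,-0.0018,-0.0008],[0.09,0.003,0.117,0.001,-0.0018,-0.0008],[0,0,0,0,0,0]]
  ]
}}

```text
clock: 9.7
tcp_pos: [0.5713, 0.1954, 0.0636]
orientation: [0.355, -0.076, 0.931, 0.03]
wrist_force: [-1.1, -0.4, -0.5]
finger_gap: 0.0169
grip_force: 39.2
```

Run:
```python
from h import *
import cv2
d=np.load("pl.npz");go(d["p"]+[0,0,.002],d["R"])
up=lambda a,w,h:cv2.resize(a,(w,h),interpolation=cv2.INTER_CUBIC)
s=viewer.read_camera("scene")[:,:,::-1];t=viewer.read_camera("top")[:,:,::-1]
for k in ("clamp_grip","clamp"):print(k,[(round(q["score"],2),np.round(q["location"],1)) for q in models.silhouettes(k,"scene")])
im=np.hstack([up(s[155:215,290:350],400,400),up(t[150:210,165:225],400,400)]);cv2.imwrite("pics/a3.png",im)
```

```text
t 9.7 p [0.5713 0.1954 0.0636] F [-1.1 -0.4 -0.5] gap 0.0169 grip 39.2
shift now [ 0.147 -0.009  0.172] turn [ 0.0005 -0.0008  0.0005] | shift after turn [ 0.148 -0.009  0.172]
clamp_grip [(0.71, array([235.6, 170.7])), (0.51, array([334.5, 182.9]))]
clamp [(0.73, array([334.8, 177.3]))]
```

View pics/a3.png

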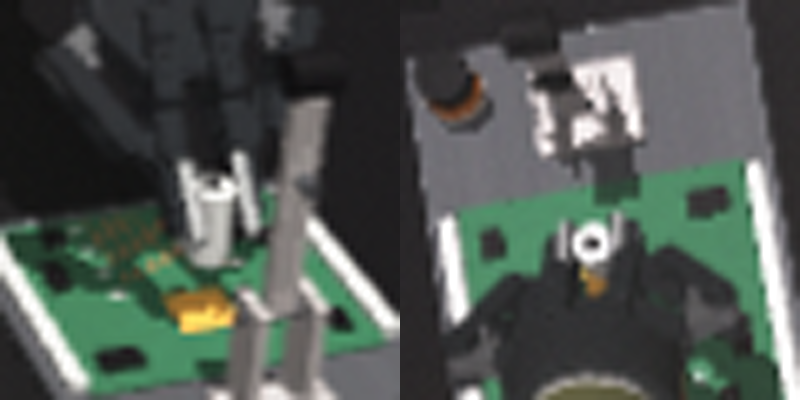

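The spacer is upright above the brass square, which lies at about (200,312) in the scene crop, and the clamp is still open. I'll lower it.

>>> {"api": "drive_tool", "payload": {
  "series": [
    [[0.05,-0.003,0.057,0,0,0],[0.05,-0.003,0.057,0,0,0],[0.048,-0.003,0.058,0,0,0],[0,0,0,0,0,0]]
  ]
}}

```text
clock: 10.4
tcp_pos: [0.5729, 0.1939, 0.0378]
orientation: [0.356, -0.077, 0.931, 0.03]
wrist_force: [1.1, 0.8, 0.8]
finger_gap: 0.0168
grip_force: 39.2
```

Run:
```python
from h import *
import cv2
d=np.load("pl.npz");go(d["p"],d["R"])
s=viewer.read_camera("scene")[:,:,::-1];t=viewer.read_camera("top")[:,:,::-1]
up=lambda a,w,h:cv2.resize(a,(w,h),interpolation=cv2.INTER_CUBIC)
im=np.hstack([up(s[155:215,290:350],400,400),up(t[150:210,165:225],400,400)]);cv2.imwrite("pics/a4.png",im)
```

```text
t 10.4 p [0.5729 0.1939 0.0378] F [1.1 0.8 0.8] gap 0.0168 grip 39.2
shift now [0.024 0.006 0.017] turn [0.0006 0.     0.0006] | shift after turn [0.024 0.006 0.017]
```

View pics/a4.png

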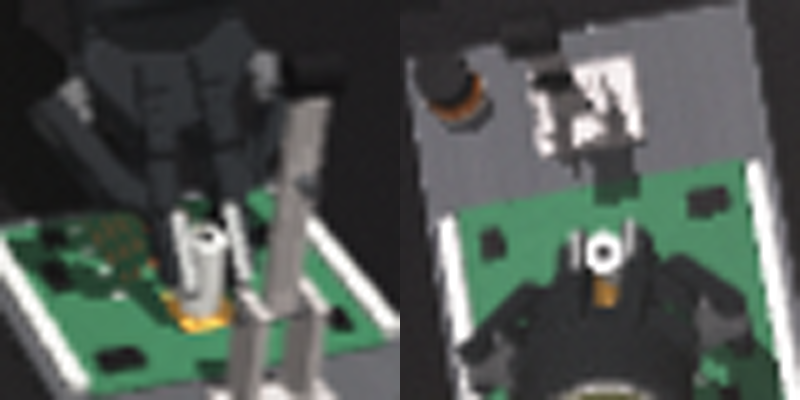

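Run:
```python
from h import *
X=tri({"scene":(320.9,190.3),"top":(195.0,187.5)});print(X.x,X.fun)
```

```text
[0.56912525 0.19379488 0.05287569] [-0.29962982  0.03607837 -0.31004579 -0.05981586]
```

>>> {"api": "drive_tool", "payload": {
  "series": [
    [[0.014,0,0.01,0,0,0],[0,0,0,0,0,0]]
  ]
}}

```text
clock: 10.75
tcp_pos: [0.5734, 0.1941, 0.0376]
orientation: [0.357, -0.077, 0.93, 0.03]
wrist_force: [-0.7, -0.4, -0.2]
finger_gap: 0.0165
grip_force: 39.2
```

>>> {"api": "drive_tool", "payload": {
  "series": [
    [[0.019,0,0.0,0,0,0],[0.004,0,0.005,0,0,0],[0,0,0,0,0,0]]
  ]
}}

```text
clock: 11.12
tcp_pos: [0.5716, 0.1939, 0.0351]
orientation: [0.357, -0.077, 0.93, 0.03]
wrist_force: [-1.3, -0.5, -0.6]
finger_gap: 0.0164
grip_force: 39.2
```

Run:
```python
from h import *
d=np.load("pl.npz");go(d["p"],d["R"])
```

```text
t 11.125 p [0.5716 0.1939 0.0351] F [-1.3 -0.5 -0.6] gap 0.0164 grip 39.2
shift now [0.001 0.004 0.006] turn [0.0007 0.0008 0.0006] | shift after turn [0.001 0.004 0.006]
```

>>> {"api": "drive_tool", "payload": {
  "series": [
    [[0.005,0,0.006,0,0,0],[0.004,0,0.004,0,0,0],[0,0,0,0,0,0]]
  ]
}}

```text
clock: 11.5
tcp_pos: [0.5721, 0.194, 0.0345]
orientation: [0.358, -0.077, 0.93, 0.03]
wrist_force: [-3.8, -1.2, 7.1]
finger_gap: 0.0167
grip_force: 40.0
```

Contact at 7 N. I'll release and back off.

>>> {"api": "drive_tool", "payload": {
  "series": [
    [[0,0,0,0,0,0],[0,0,0,0,0,0],[0,0,0,0,0,0],[0,0,-0.1,0,0,0],[0,0,-0.25,0,0,0],[0,0,-0.35,0,0,0],[0,0,-0.35,0,0,0],[0,0,-0.35,0,0,0],[0,0,0,0,0,0]]
  ],
  "jaw": 0
}}

```text
clock: 12.62
tcp_pos: [0.4673, 0.1788, 0.167]
orientation: [0.356, -0.077, 0.931, 0.029]
wrist_force: [0.1, 0.9, -0.8]
finger_gap: 0.0425
grip_force: 0.0
```

Run:
```python
from h import *
import cv2
s=viewer.read_camera("scene")[:,:,::-1];t=viewer.read_camera("top")[:,:,::-1]
up=lambda a,w,h:cv2.resize(a,(w,h),interpolation=cv2.INTER_CUBIC)
im=np.hstack([up(s[155:215,290:350],400,400),up(t[150:210,165:225],400,400)]);cv2.imwrite("pics/a5.png",im)
```

```text
(no output)
```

View pics/a5.png

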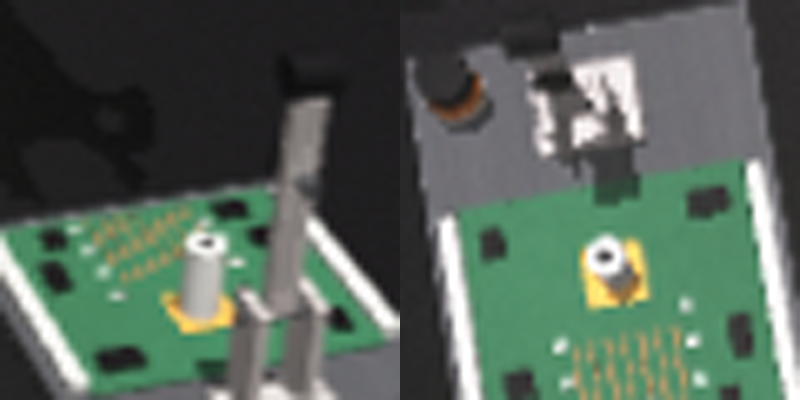

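Run:
```python
from h import *
o={"scene":(320.5,191.2),"top":(195.5,188.1)}
X=tri(o);print(X.x,X.fun)
sq={"top":z((215,274.5),400/60,(165,150))};print(sq)
for c in("scene","top"): print(c,pj(c,[.5668,.194,.05]),pj(c,[.5668,.194,.012]))
```

```text
[0.56804083 0.19302948 0.04894352] [-0.36029169  0.04309935 -0.37287792 -0.07152895]
{'top': array([196.825, 190.75 ])}
scene [320.38691326 190.69329898] [319.28228691 201.05212173]
top [194.76019692 188.36250461] [196.56150813 190.69576437]
```

The spacer stands upright within about 1.5 mm of the square's centre, and the clamp is still open. Next I'll approach the clamp grip.

```bash
cat >> h.py <<'E'
HG=np.array([.636,.2047,.06]);PS=.1565
def grip(a): return HG+.118*np.array([-np.cos(a)*np.cos(PS),-np.cos(a)*np.sin(PS),np.sin(a)])
def gt(a): return grip(a)+.008*Rt(PS,PH)[:,2]
E
python3 - <<'E'
from h import *
R=Rt(PS,PH);go(gt(1.597)-.09*R[:,2],R)
E
```

```text
t 12.725 p [0.4678 0.1786 0.1644] F [ 0.4  0.5 -0.4] gap 0.0426 grip 0.0
shift now [-1.15  -0.011  0.191] turn [ 0.0016 -0.0022  0.0017] | shift after turn [-1.149 -0.004  0.199]
```

>>> {"api": "drive_tool", "payload": {
  "series": [
    [[-0.25,0,0,0.0005,-0.0007,0.0006],[-0.3,-0.002,0.05,0.0005,-0.0007,0.0006],[-0.3,-0.003,0.07,0.0005,-0.0007,0.0006],[-0.3,-0.003,0.07,0,0,0],[0,0,0,0,0,0]]
  ]
}}

```text
clock: 13.35
tcp_pos: [0.588, 0.1966, 0.2384]
orientation: [0.357, -0.072, 0.931, 0.028]
wrist_force: [0.2, 0.8, 0.5]
finger_gap: 0.0425
grip_force: 0.0
```

Run:
```python
from h import *
R=Rt(PS,PH);go(gt(1.597)-.04*R[:,2],R);go(gt(1.597),R)
```

```text
t 13.35 p [0.588  0.1966 0.2384] F [0.2 0.8 0.5] gap 0.0425 grip 0.0
shift now [0.016 0.005 0.397] turn [-0.0002 -0.0005 -0.0003] | shift after turn [0.017 0.005 0.397]
t 13.35 p [0.588  0.1966 0.2384] F [0.2 0.8 0.5] gap 0.0425 grip 0.0
shift now [0.015 0.005 0.73 ] turn [-0.0002 -0.0005 -0.0003] | shift after turn [0.017 0.005 0.73 ]
```

>>> {"api": "drive_tool", "payload": {
  "series": [
    [[0.006,0.002,0.18,0,0,0],[0.005,0.002,0.18,0,0,0],[0.004,0.001,0.18,0,0,0],[0,0,0.18,0,0,0],[0,0,0,0,0,0]]
  ]
}}

```text
clock: 13.98
tcp_pos: [0.6382, 0.2052, 0.1678]
orientation: [0.353, -0.073, 0.933, 0.027]
wrist_force: [-0.7, -0.4, -0.6]
finger_gap: 0.0425
grip_force: 0.0
```

Run:
```python
from h import *
import cv2
R=Rt(PS,PH);go(gt(1.597),R)
s=viewer.read_camera("scene")[:,:,::-1];t=viewer.read_camera("top")[:,:,::-1]
up=lambda a,w,h:cv2.resize(a,(w,h),interpolation=cv2.INTER_CUBIC)
im=np.hstack([up(s[140:200,305:365],400,400),up(t[130:190,160:220],400,400)]);cv2.imwrite("pics/a6.png",im)
```

```text
t 13.975 p [0.6382 0.2052 0.1678] F [-0.7 -0.4 -0.6] gap 0.0425 grip 0.0
shift now [-0.062 -0.001  0.008] turn [-0.0002 -0.0032 -0.0001] | shift after turn [-0.062 -0.001  0.008]
```

View pics/a6.png

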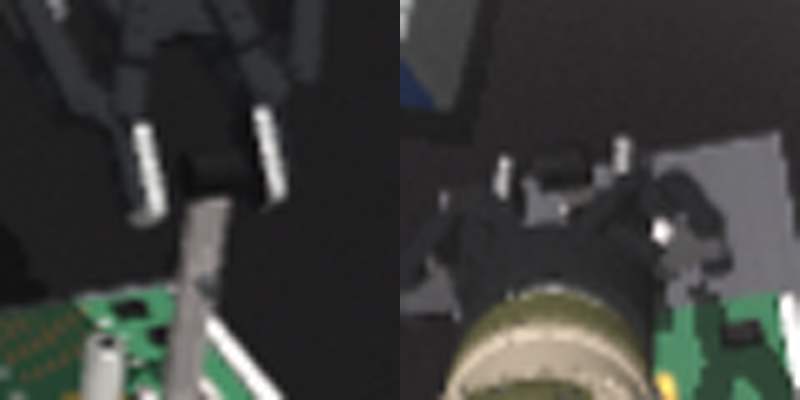

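The fingers straddle the black grip: scene crop pads at columns 150 and 270 with the grip at 220. I've now viewed 11 pictures, one over the limit of 10, so I'll go by numbers only from here. Next I'll correct by 7 mm and close.

>>> {"api": "drive_tool", "payload": {
  "series": [
    [[-0.055,0,0.005,0,-0.002,0],[0,0,0,0,0,0],[0,0,0,0,0,0]]
  ]
}}

```text
clock: 14.45
tcp_pos: [0.6455, 0.2067, 0.1774]
orientation: [0.359, -0.073, 0.93, 0.028]
wrist_force: [0.4, -0.4, -0.3]
finger_gap: 0.0431
grip_force: 0.0
```

>>> {"api": "drive_tool", "payload": {
  "series": [
    [[0,0,0,0,0,0],[0,0,0,0,0,0],[0,0,0,0,0,0],[0,0,0,0,0,0],[0,0,0,0,0,0]]
  ],
  "jaw": -1,
  "grip_force": 25
}}

```text
clock: 15.08
tcp_pos: [0.6455, 0.2072, 0.1769]
orientation: [0.359, -0.073, 0.93, 0.029]
wrist_force: [-1.7, 4.9, 2.6]
finger_gap: 0.0217
grip_force: 30.3
```

Run:
```python
from h import *
R=Rt(PS,PH);go(gt(1.597),R)
_,p0,R0=cur()
a=1.597
A=np.array([1.597,1.45,1.3,1.15,1.0,.85,.7,.55,.4,.3,.2,.13,.08,.05])
for i in range(1,len(A)): print(A[i],(R.T@(gt(A[i])-gt(A[i-1]))/.12).round(3))
```

```text
t 15.075 p [0.6455 0.2072 0.1769] F [-1.7  4.9  2.6] gap 0.0217 grip 30.3
shift now [ 0.036 -0.008  0.023] turn [0.0004 0.0013 0.    ] | shift after turn [ 0.035 -0.008  0.023]
1.45 [ 0.112 -0.    -0.091]
1.3 [ 0.127  0.    -0.075]
1.15 [ 0.136 -0.    -0.056]
1.0 [ 0.143  0.    -0.035]
0.85 [ 0.147 -0.    -0.013]
0.7 [ 0.147 -0.     0.009]
0.55 [0.144 0.    0.031]
0.4 [ 0.138 -0.     0.052]
0.3 [0.087 0.    0.046]
0.2 [ 0.082 -0.     0.055]
0.13 [ 0.054 -0.     0.043]
0.08 [0.037 0.    0.033]
0.05 [0.021 0.    0.021]
```

>>> {"api": "drive_tool", "payload": {
  "series": [
    [[0.056,0,-0.047,0,0,0],[0.059,0,-0.046,0,0,0],[0.065,0,-0.038,0,0,0],[0.065,0,-0.038,0,0,0],[0.07,0,-0.028,0,0,0],[0.07,0,-0.028,0,0,0],[0.073,0,-0.018,0,0,0],[0.073,0,-0.018,0,0,0],[0,0,0,0,0,0]]
  ]
}}

```text
clock: 16.2
tcp_pos: [0.5779, 0.1964, 0.1576]
orientation: [0.359, -0.073, 0.93, 0.029]
wrist_force: [-2.8, 4.2, 4.6]
finger_gap: 0.0213
grip_force: 30.1
```

```bash
cat > fol.py <<'E'
from h import *
import sys
R=Rt(PS,PH);s,p0,R0=cur();r=.121
g=p0-.008*R0[:,2]-HG;fx=-(g[0]*np.cos(PS)+g[1]*np.sin(PS));print("angle",np.arctan2(g[2],fx),"rad",np.hypot(fx,g[2]),"lat",-g[0]*np.sin(PS)+g[1]*np.cos(PS),"F",s["wrist_force"].round(1),s["finger_gap"],s["grip_force"])
G=lambda a:HG+r*np.array([-np.cos(a)*np.cos(PS),-np.cos(a)*np.sin(PS),np.sin(a)])+.008*R[:,2]
q=p0
for a in map(float,sys.argv[1:]): print(a,(R0.T@(G(a)-q)/.12).round(3));q=G(a)
E
python3 fol.py .85 .7 .55 .4 .3
```

```text
angle 1.0162376372047808 rad 0.12174180270511573 lat 0.0008143260538855824 F [-2.8  4.2  4.6] 0.021273461790048208 30.086316168308258
0.85 [ 0.168 -0.007 -0.011]
0.7 [ 0.151 -0.     0.009]
0.55 [ 0.148 -0.     0.031]
0.4 [ 0.142 -0.     0.053]
0.3 [ 0.089 -0.     0.047]
```

>>> {"api": "drive_tool", "payload": {
  "series": [
    [[0.084,0,-0.006,0,0,0],[0.084,0,-0.005,0,0,0],[0.075,0,0.003,0,0,0],[0.076,0,0.006,0,0,0],[0.074,0,0.014,0,0,0],[0.074,0,0.017,0,0,0],[0.071,0,0.025,0,0,0],[0.071,0,0.028,0,0,0],[0.045,0,0.023,0,0,0],[0.044,0,0.024,0,0,0],[0,0,0,0,0,0]]
  ]
}}

```text
clock: 17.58
tcp_pos: [0.5278, 0.1884, 0.0891]
orientation: [0.353, -0.072, 0.932, 0.026]
wrist_force: [-16.8, -2.7, 5.8]
finger_gap: 0.0216
grip_force: 33.6
```

```bash
python3 fol.py .2 .13 .08 .05
```

```text
angle 0.29658443290587483 rad 0.1199775008063797 lat 0.0007451083844749636 F [-16.8  -2.7   5.8] 0.021563441110046266 33.63545536994934
0.2 [ 0.084 -0.006  0.048]
0.13 [0.055 0.    0.044]
0.08 [0.037 0.    0.034]
0.05 [0.021 0.    0.021]
```

>>> {"api": "drive_tool", "payload": {
  "series": [
    [[0.05,0,0.012,0,0,0],[0.046,0,0.025,0,0,0],[0.03,0,0.022,0,0,0],[0.025,0,0.022,0,0,0],[0,0,0,0,0,0]]
  ]
}}

```text
clock: 18.2
tcp_pos: [0.5273, 0.1884, 0.0731]
orientation: [0.345, -0.071, 0.936, 0.021]
wrist_force: [-30.5, -15.1, 6.0]
finger_gap: 0.0217
grip_force: 39.2
```

```bash
python3 fol.py .08 .05
```

```text
angle 0.16517477176118522 rad 0.11668965646642027 lat 0.0009001393637705531 F [-30.5 -15.1   6. ] 0.021662738237271124 39.19250249862671
0.08 [ 0.085 -0.006  0.031]
0.05 [0.021 0.    0.022]
```

Run:
```python
from h import *
R=Rt(PS,PH);s,p0,R0=cur();r=.121
for a in(.165,.13):
  go(HG+r*np.array([-np.cos(a)*np.cos(PS),-np.cos(a)*np.sin(PS),np.sin(a)])+.008*R[:,2],R)
print(s["ft_torque"],s["joint_pos"].round(3))
for n in ("clamp_grip","spacer_38","clamp"):
  for c in("scene","top"):
    viewer.read_camera(c)
    print(n,c,[(round(q["score"],2),q["location"],int(q["region"].sum())) for q in models.silhouettes(n,c)][:6])
o=lambda a:[pj(c,grip(a)).round(1).tolist() for c in("scene","top")]
print(o(.165),o(0),[pj(c,[.5675,.1935,.031]).round(1) for c in("scene","top")])
```

```text
t 18.2 p [0.5273 0.1884 0.0731] F [-30.5 -15.1   6. ] gap 0.0217 grip 39.2
shift now [ 0.021 -0.007 -0.027] turn [-0.004  -0.0089 -0.0002] | shift after turn [ 0.021 -0.007 -0.028]
t 18.2 p [0.5273 0.1884 0.0731] F [-30.5 -15.1   6. ] gap 0.0217 grip 39.2
shift now [ 0.048 -0.007 -0.004] turn [-0.004  -0.0089 -0.0002] | shift after turn [ 0.048 -0.007 -0.005]
[-1.96086197  3.87695769 -1.12889835] [ 0.232  0.109 -1.028 -0.269 -0.061  0.058]
clamp_grip scene [(0.53, [320.6, 183.8], 193), (0.19, [88.0, 206.0], 521)]
clamp_grip top [(0.7, [192.7, 185.7], 142), (0.46, [170.9, 160.9], 89)]
spacer_38 scene [(0.59, [205.8, 209.2], 64), (0.5, [163.0, 208.3], 102), (0.38, [223.6, 208.7], 54)]
spacer_38 top [(0.56, [344.2, 189.2], 36)]
clamp scene [(0.57, [321.5, 186.9], 190)]
clamp top [(0.46, [194.4, 183.9], 173)]
[[315.1, 174.4], [195.7, 201.3]] [[314.3, 179.5], [196.7, 202.9]] [array([319.7, 196.1]), array([195.8, 189.3])]
```

>>> {"api": "drive_tool", "payload": {
  "series": [
    [[0.004,0,-0.004,0,0.02,0],[0.004,0,-0.004,0,0.02,0],[0,0,0,0,0,0]]
  ]
}}

```text
clock: 19.18
tcp_pos: [0.5269, 0.1882, 0.0749]
orientation: [0.288, -0.072, 0.955, 0.017]
wrist_force: [-7.0, -8.4, 2.1]
finger_gap: 0.0218
grip_force: 37.4
```

```bash
python3 fol.py .16 .1; python3 -c "
from h import *
s,p,R0=cur();print(s['joint_pos'].round(3),np.degrees(np.arccos(-R0[2,2])))"
```

```text
angle 0.18594567780738397 rad 0.11678948282125638 lat 0.0008390625759907601 F [-7.  -8.4  2.1] 0.021835683449839764 37.360180020332336
0.16 [ 0.033 -0.006 -0.006]
0.1 [0.04  0.    0.046]
[ 0.226  0.102 -0.902 -0.016 -0.05   0.06 ] 33.49920784581612
```

>>> {"api": "drive_tool", "payload": {
  "series": [
    [[0.008,-0.003,-0.002,0,0.022,0],[0.008,-0.003,-0.002,0,0.022,0],[0,0,0,0,0,0]]
  ]
}}

```text
clock: 19.55
tcp_pos: [0.5259, 0.1881, 0.0751]
orientation: [0.222, -0.074, 0.972, 0.013]
wrist_force: [-4.9, -6.2, 2.2]
finger_gap: 0.0214
grip_force: 37.5
```

```bash
sed -i 's/+.008\*R\[:,2\]$/+.008*R0[:,2]/' fol.py; sed -i 's/r=.121/r=.119/' fol.py; python3 fol.py .16 .1 .06; python3 -c "
from h import *
s,p,R0=cur();print(s['joint_pos'].round(3),np.degrees(np.arccos(-R0[2,2])))"
```

```text
angle 0.1919148837053798 rad 0.11691847154324893 lat 0.0008325994071902605 F [-4.9 -6.2  2.2] 0.021420671772439174 37.46284782886505
0.16 [ 0.032 -0.007  0.015]
0.1 [0.032 0.    0.05 ]
0.06 [0.02  0.    0.034]
[ 0.219  0.134 -0.761  0.23  -0.036  0.059] 25.660321679834023
```

>>> {"api": "drive_tool", "payload": {
  "series": [
    [[0.018,-0.003,0.012,0,0,0],[0.016,-0.002,0.018,0,0,0],[0.016,0,0.025,0,0,0],[0.012,0,0.02,0,0,0],[0,0,0,0,0,0]]
  ]
}}

```text
clock: 20.18
tcp_pos: [0.5243, 0.1879, 0.0644]
orientation: [0.224, -0.074, 0.972, 0.014]
wrist_force: [-1.4, -4.9, 0.5]
finger_gap: 0.0215
grip_force: 37.4
```

```bash
python3 fol.py .06 .04; python3 -c "
from h import *
s,p,R0=cur();print(s['joint_pos'].round(3),np.degrees(np.arccos(-R0[2,2])))"
```

```text
angle 0.09925235285866321 rad 0.11698176147597616 lat 0.0008278134443735728 F [-1.4 -4.9  0.5] 0.02153482319715763 37.43634760379791
0.06 [ 0.034 -0.007  0.025]
0.04 [0.01  0.    0.017]
[ 0.218  0.147 -0.783  0.19  -0.035  0.058] 25.901366262147693
```

>>> {"api": "drive_tool", "payload": {
  "series": [
    [[0.01,0,0.018,0,0,0],[0.009,0,0.018,0,0,0],[0,0,0,0,0,0]]
  ]
}}

```text
clock: 20.55
tcp_pos: [0.5239, 0.1878, 0.0594]
orientation: [0.223, -0.074, 0.972, 0.014]
wrist_force: [-2.3, -5.8, 1.3]
finger_gap: 0.0215
grip_force: 37.7
```

```bash
python3 fol.py .04 .02
```

```text
angle 0.056198152420369844 rad 0.11702281659640176 lat 0.0008295814918498276 F [-2.3 -5.8  1.3] 0.021470259290641183 37.74976909160614
0.04 [ 0.022 -0.007  0.006]
0.02 [0.009 0.    0.018]
```

>>> {"api": "drive_tool", "payload": {
  "series": [
    [[0.005,0,0.01,0,0,0],[0.005,0,0.01,0,0,0],[0,0,0,0,0,0]]
  ]
}}

```text
clock: 20.92
tcp_pos: [0.5238, 0.1877, 0.0567]
orientation: [0.223, -0.074, 0.972, 0.014]
wrist_force: [-3.2, -4.9, 1.3]
finger_gap: 0.0215
grip_force: 37.9
```

>>> {"api": "drive_tool", "payload": {
  "series": [
    [[0,0,0,0,0,0],[0,0,0,0,0,0],[0,0,0,0,0,0],[0,0,0,0,0,0],[0,0,0,0,0,0]]
  ],
  "jaw": 0
}}

```text
clock: 21.55
tcp_pos: [0.5255, 0.1902, 0.0584]
orientation: [0.225, -0.075, 0.971, 0.016]
wrist_force: [0.6, 0.1, 0.2]
finger_gap: 0.0427
grip_force: 0.0
```

>>> {"api": "drive_tool", "payload": {
  "series": [
    [[0,0,-0.1,0,0,0],[0,0,-0.25,0,0,0],[0,0,-0.35,0,0,0],[0,0,-0.35,0,0,0],[0,0,-0.3,0,0,0],[0,0,0,0,0,0],[0,0,0,0,0,0],[0,0,0,0,0,0]]
  ]
}}

```text
clock: 22.55
tcp_pos: [0.4544, 0.1794, 0.2024]
orientation: [0.224, -0.075, 0.972, 0.016]
wrist_force: [1.2, -0.2, 0.4]
finger_gap: 0.043
grip_force: 0.0
```

Run:
```python
from h import *
import cv2
s,p,R0=cur();print(p,s["clock"],s["wrist_force"])
im={}
for c in("scene","top"):
  im[c]=viewer.read_camera(c)
  for n in ("clamp_grip","spacer_38"):
    print(n,c,[(round(q["score"],2),np.round(q["location"],1).tolist(),int(q["region"].sum())) for q in models.silhouettes(n,c)][:6])
  print(c,{a:pj(c,grip(a)).round(1).tolist() for a in(0,.1,.2)},"spacer",pj(c,[.5675,.1935,.031]).round(1))
# brightness near the grip in scene/top: dark blob centroid and bright spacer column
b=im["scene"].max(axis=2);print("scene grey rows 168-206, cols 308-330");print(b[168:208,308:334:1][::2,::2])
```

```text
[0.45438815 0.17938032 0.20241456] 22.55 [ 1.20732273 -0.15900485  0.37150698]
clamp_grip scene [(0.69, [236.0, 172.3], 59), (0.62, [319.8, 183.7], 128)]
spacer_38 scene [(0.62, [204.1, 210.9], 62)]
scene {0: [314.3, 179.5], 0.1: [314.7, 176.3], 0.2: [315.3, 173.4]} spacer [319.7 196.1]
clamp_grip top [(0.79, [193.5, 189.0], 230), (0.36, [258.9, 129.0], 367)]
spacer_38 top [(0.57, [344.6, 189.2], 39)]
top {0: [196.7, 202.9], 0.1: [196.1, 202.1], 0.2: [195.4, 200.9]} spacer [195.8 189.3]
scene grey rows 168-206, cols 308-330
[[ 23  18  31  32  33  32  32  31  33  32  31  31  31]
 [ 18  19  17  32  31  32  31  32  32  32  32  32  32]
 [ 19  19  19  33  32  33  32  32  31  32  32  31  32]
 [ 18  19  16  32  33  34  32  33  31  32  32  31  31]
 [ 19  33  32  32  32  32  32  31  31  33  31  31  31]
 [ 19  26  27  40  40  38  32  33  31  32  32  31  32]
 [ 22  28  20  43 129 145  38  32  32  32  32  32  32]
 [ 33  33  19  64 227 233 178  39  58  50  73  95 174]
 [ 32  40  58  52 105 232 198 104 115 129 142 119 239]
 [116 122 132 138 130 163 167 124  64  30 140 143 131]
 [139 142 139 145 145 116 197 234 211 139 128 100 140]
 [ 98  67  78  68 143  89  86 227 233 192  29  32  89]
 [147  69  69  68  86 157  80 110 232 234 158 135 142]
 [140 144 104  70 111 146 168 153 167 236 238 157 146]
 [145 146 144  76  68 150 169 163 113 194 235 214 150]
 [147 142 143 149  77 159 169 161 144 233 229 235 208]
 [141 142 143 167 163 155 168 176 207 110 207 206 166]
 [140 140 142 144 236 187 165 215 230  84 157 165  83]
 [141 142 141 140 142 210  94  82  96  98 122 144 128]
 [125 129 142 144 142 143 111  69  87 100 133 145 124]]
```

Run:
```python
from h import *
import cv2
im={c:viewer.read_camera(c).astype(np.float32).max(axis=2) for c in("scene","top")}
e=np.array([np.cos(PS),np.sin(PS),0])
n=np.array([-np.sin(PS),np.cos(PS),0])
for a in np.arange(-.2,.3,.05):
    d=-e*np.cos(a)+np.array([0,0,np.sin(a)]);u=e*np.sin(a)+np.array([0,0,np.cos(a)])
    out=[]
    for c in im:
        P=np.array([pj(c,HG+r*d+.005*u+w*n) for r in np.linspace(.03,.1,30) for w in(-.004,0,.004)],np.float32)
        v=cv2.remap(im[c],P[:,0][None],P[:,1][None],1)[0]; 
        Q=np.array([pj(c,HG+.118*d+.006*u+w*n) for w in(-.007,0,.007)],np.float32)
        out+=[v.mean().round(),v.std().round(),cv2.remap(im[c],Q[:,0][None],Q[:,1][None],1)[0].mean().round()]
    print(round(a,2),out)
```

```text
-0.2 [np.float32(145.0), np.float32(49.0), np.float32(103.0), np.float32(221.0), np.float32(31.0), np.float32(46.0)]
-0.15 [np.float32(165.0), np.float32(51.0), np.float32(98.0), np.float32(224.0), np.float32(29.0), np.float32(47.0)]
-0.1 [np.float32(184.0), np.float32(46.0), np.float32(110.0), np.float32(226.0), np.float32(28.0), np.float32(49.0)]
-0.05 [np.float32(200.0), np.float32(36.0), np.float32(43.0), np.float32(228.0), np.float32(29.0), np.float32(51.0)]
-0.0 [np.float32(210.0), np.float32(34.0), np.float32(35.0), np.float32(228.0), np.float32(29.0), np.float32(53.0)]
0.05 [np.float32(198.0), np.float32(43.0), np.float32(31.0), np.float32(228.0), np.float32(30.0), np.float32(54.0)]
0.1 [np.float32(168.0), np.float32(63.0), np.float32(30.0), np.float32(226.0), np.float32(30.0), np.float32(54.0)]
0.15 [np.float32(140.0), np.float32(72.0), np.float32(31.0), np.float32(224.0), np.float32(31.0), np.float32(53.0)]
0.2 [np.float32(116.0), np.float32(72.0), np.float32(31.0), np.float32(221.0), np.float32(31.0), np.float32(82.0)]
0.25 [np.float32(98.0), np.float32(69.0), np.float32(31.0), np.float32(218.0), np.float32(33.0), np.float32(182.0)]
```

The arm angle peaks at 0.0 (level), the spacer shows upright under the pad, and the robot is clear. Handing in.

```bash
python3 -c "
from workcell import order
print(order.hand_in())"
```

```text
the job is handed in; nothing more can be done
None
```

I stood spacer_38 upright within about 1.5 mm of the middle of the brass square, then swung the clamp arm down onto it; brightness samples along the arm put it level. I handed the job in at about 23 s with the robot clear; it returned no verdict. I viewed 11 pictures, one over the limit of 10.

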